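Count the jam jars, then hold the clip open on the menu card

TASK

The breakfast tray should hold exactly three mini jam jars: one is there already, so set two more upright in it without dropping them, and leave the fourth where it stands. Then take the wooden spring clip by its handles, squeeze it well open, and bring its gaping jaws about 1.5 cm over the menu card's near upright edge, one jaw on each side and neither touching the card, so that I can slip a note in between. Finish while still holding the clip open there, and leave the mills and the big jar alone.

Things in the scene. Friction and masses are not known exactly. Their poses are not given: they have to be found in the camera images.
- tray: low open wooden breakfast tray, fixed, 220 mm (its x) by 240 mm (its y), rim 18 mm high, walls and floor 7 mm thick; origin at the centre of its underside, so its inner floor is 7 mm above it
- jar_a: one of four identical glass mini jam jars with a metal lid, 44 mm across, 46 mm tall, about 70 g; origin at the centre of its underside, z up. At the start it stands in the tray.
- jar_b: one of four identical glass mini jam jars with a metal lid, 44 mm across, 46 mm tall, about 70 g; origin at the centre of its underside, z up. At the start it stands on the worktop, outside the tray.
- jar_c: one of four identical glass mini jam jars with a metal lid, 44 mm across, 46 mm tall, about 70 g; origin at the centre of its underside, z up. At the start it stands on the worktop, outside the tray.
- jar_d: one of four identical glass mini jam jars with a metal lid, 44 mm across, 46 mm tall, about 70 g; origin at the centre of its underside, z up. At the start it stands on the worktop, outside the tray.
- clip: dark wooden spring clip lying on its side, 87 mm long, 24 mm tall as it lies, 40 g: two mirrored halves on an upright hinge pin. This body is the right (-y) half; origin on the hinge axis at the underside, z up along the hinge, x from the hinge to the jaws when shut. Jaws end at x = 44 mm; behind their thick tips is a hollow, so the card may enter to 8 mm from the hinge
- clip_grip (a point): on the clip's mid-line 30 mm behind the hinge, mid-height, midway between the two flat handles, which end at x = -43 mm; axes as the clip's. Shut, each handle splays 0.25 rad: outer width 20 mm at the hinge, 36 mm here, 41 mm at the ends. Fully squeezed, the outer faces are parallel, 19 mm apart, each half has turned 0.25 rad and the jaw tips gape 21 mm
- clip_lever (a joint): opening angle of the clip between its two halves, rad: 0 jaws shut, 0.5 fully open at its stop; the spring needs about 5 N on each handle 30 mm behind the hinge to start opening, 9 N to hold it at the stop, and shuts the jaws when let go
- tip_left (a point): inner face of the jaw tip of the clip's left (+y) half, 42 mm from the hinge, at mid-height; turns with the joint
- tip_right (a point): inner face of the jaw tip of the clip's right (-y) half, 42 mm from the hinge, at mid-height
- card: stiff white menu card, 130 mm long, 3 mm thick, upright from 15 to 130 mm above the worktop in a fixed wooden stand (foot 22 mm high, 50 mm wide, starting 32 mm behind the near edge; 26 mm wide post at the far end). Origin on the worktop under the near upright edge; x runs level along the card away from that edge, y is normal to the card, z up
- card_edge (a point): point on the card's near upright edge (the one towards the robot), 75 mm above the worktop; axes as the card's
- pepper_mill: bystander: pepper mill of glass and steel, 52 mm across, 176 mm tall, origin at the centre of its underside
- salt_mill: bystander: salt mill of the same shape, 52 mm across, 176 mm tall, origin at the centre of its underside
- big_jar: bystander: full-size jam jar, 74 mm across, 95 mm tall, origin at the centre of its underside
There are look-alikes about, which are no part of the job. Of the things like the clip, leave any that is green; of the rest the smaller one is meant.

How it is judged:
By the outcome, as a careful person would: the job done as asked, in the order asked, and still so for the second after the job is handed in, while the arm keeps its last pose, push and grip.
It also fails if it takes over 64 s, if anything falls off the work surface, if the arm or the gripper's body presses on something with over 40 N, if the wrist force passes 120 N, or if a joint passes its speed limit or range.

ROBOT

A 6-joint arm with a two-finger parallel gripper is mounted at the origin on the work surface. World frame = base frame: x ahead of the robot, y to its left, z up, the work surface at z = 0. Lengths are in m, angles in rad, forces in N, time in s.
With the tool pointing down it reaches from about 0.25 to 0.85 m from the base axis. Payload 12.5 kg.
Tool frame: the origin (TCP) lies on the centre line of the jaws, within the pads' length; the fingertips stand ahead of it and the grasp point (between the pads) lies 6 mm ahead of it (bot.tips_ahead is the z of the fingertips in the tool frame, in m); z points along the fingers, y is the line along which they close (so a half turn about z gives the same grasp; the last joint's range is limited). The gripper opens to 93 mm and grips with 3 to 60 N. Pads are 15 mm wide; open, the fingers measure 128 mm over their backs; the gripper's body (75 mm by 188 mm) begins 65 mm behind the grasp point.
Start: joints at [1.201, 0.351, 1.652, -0, 1.139, -0.085], TCP at [0.154, 0.528, 0.244] pointing down, gripper open.
Joint ranges: [-2.75, 2.75], [-0.79, 2.1], [0.01, 2.65], [-1.57, 4.71], [0.07, 3.14], [-2.87, 2.87]. Speed limits (rad/s): [2.22, 2.22, 2.79, 3.14, 3.14, 3.14].

INTERFACE

Orientations are given as a unit quaternion [x, y, z, w].
In Python, from cell import bot, vision, job gives the robot as it stands. The module is installed in compiled form; this text tells all that it offers.
- The arm moves only by the shell command python3 -m pendant 'ROWS' [FORCE]. ROWS is JSON, a list of rows, each a list of 3 entries, a list of its own where there are three numbers: the shift along the tool's x, y, z in cm, then the turn, a rotation vector about the tool's x, y, z in degrees, then the closure, from 0 (fully open) to 1 (shut). In form: [[[tx, ty, tz], [wx, wy, wz], claw], ...]. A call has 1 to 10 rows; each row shifts and turns the commanded pose from where the row before left it, along the tool's axes as they then stand; what a row does not reach is not made up. A row lasts 1/8 s, in which the tool goes at most 62.5 mm and 10.7 degrees, less where a joint would pass 70% of its speed; a pose out of reach is approached as far as the arm can. A call is refused whole if a number of a shift passes 6.25 or a number of a turn 10.7, either way. A call with a gripper value outside its range is refused whole. The fingers move at their own pace and stop on an object; FORCE is the grip in N (left out, the last holds). Time passes only in rows, so rows that do not move let the fingers close. It gives the time, the measured TCP pose, the force, the opening and the grip force at its end, in the units of the state.
- bot.get_state(): the state, without advancing time (a new reading comes with each control period).
- vision.capture(name): name is "side" or "top" or "wrist"; returns (picture, depth): 420x560x3 uint8, blue, green, red; 420x560 float32, m along the optical axis (not along the pixel's ray), 0 where there is no reading.
- vision.camera_model(name): a dict with "fx", "fy", "cx", "cy" (pixels), "T" (4x4, takes a point from camera to world coordinates). Camera axes: x right, y down, z forward; pixel columns grow to the right and rows downward; lengths in m; the calibration is good to about 2 mm. A picture is of the moment at which its call begins: read the wrist's pose just before it. camera_model takes no time and is no camera call; for the wrist camera it gives the pose at the moment of the call.
- job.sign_off(): hands the job in; it is judged then, once.
The state is a dict: "time": time; "qpos": joint angles; "qvel": joint speeds; "tau": joint torques, N m; "ee_pos": TCP position; "tool_rot": TCP orientation; "contact_force": force on the tool from outside, world axes, zero at the start; "ft_torque": the same for the moment, N m; "opening": finger opening in m; "grasp_force": force on a finger pad.
Only numpy, scipy, OpenCV 4.12 (cv2) and the standard library are available. Lean on these libraries where they do the work, as an engineer would, in place of code of your own. Each camera call takes 0.05 s, during which the arm holds its last target. There are 200 camera calls.

## Working session

There is one attempt and no reset: what is moved stays moved. The work goes in short steps, Python scripts to look and compute and a shell command to move; the robot and the scene stay as the last step left them, time stands still between calls to the robot, and variables do not carry over. Pictures are saved under pics/ and viewed, at most 10 in all, crops included, and the job is handed in when it is done.

```bash
mkdir -p pics; ls; python3 - <<'E'
from cell import bot,vision,job
import cv2,numpy as np
s=bot.get_state();print(s['time'],s['ee_pos'],s['tool_rot'],s['opening'],bot.tips_ahead)
for n in("top","side"):
    p,d=vision.capture(n);cv2.imwrite(f'pics/{n}0.png',p);np.savez(f'{n}0.npz',p=p,d=d)
    m=vision.camera_model(n);print(n,m['fx'],m['cx'],m['cy'],np.round(m['T'],3).tolist())
E
```

```text
pics
0.0 [0.15437329 0.52755162 0.24309751] [ 1.41908668e-01  9.89879569e-01 -5.87525319e-04 -1.53601292e-04] 0.09297642936858601 0.025
top 429.32357072650166 282.35563673229836 211.3473089829565 [[-0.001, -0.997, 0.071, 0.513], [-1.0, 0.0, -0.014, -0.055], [0.014, -0.071, -0.997, 1.132], [0.0, 0.0, 0.0, 1.0]]
side 438.7386301869686 282.81623043632896 210.62761257369547 [[0.819, -0.276, 0.504, -0.002], [-0.574, -0.388, 0.721, -0.92], [-0.004, -0.88, -0.476, 0.662], [0.0, 0.0, 0.0, 1.0]]
```

View pics/top0.png

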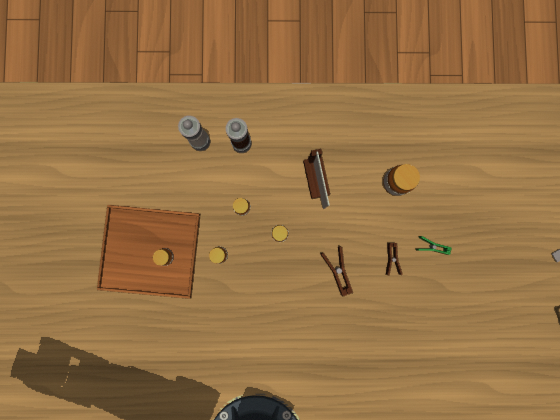

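View pics/side0.png

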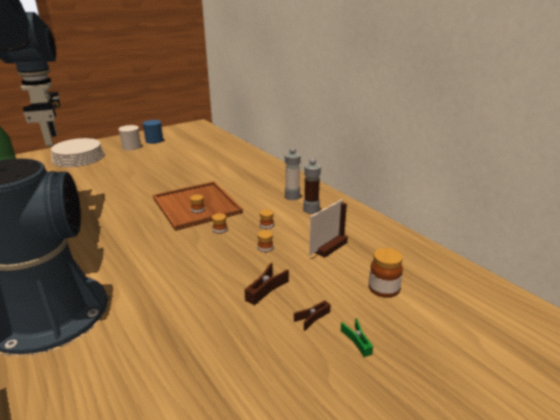

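Top picture: the things like the clip are a large brown clip (338,270), a small brown clip (394,258) and a green clip (435,245). I choose the small brown one. The jar lids are at (162,257) in the tray, then (217,255), (241,206) and (280,233). The big jar is at (404,179) and the card at about (321,180), with its near edge at about (326,207).

```bash
cat >h.py <<'E'
import cv2,numpy as np
from cell import bot,vision,job
def ray(m,uv,z):
    uv=np.atleast_2d(np.asarray(uv,float));T=m['T']
    r=np.c_[(uv[:,0]-m['cx'])/m['fx'],(uv[:,1]-m['cy'])/m['fy'],np.ones(len(uv))]@T[:3,:3].T
    return T[:3,3]+r*((z-T[2,3])/r[:,2])[:,None]
def cloud(m,d):
    v,u=np.mgrid[:d.shape[0],:d.shape[1]]
    P=np.stack([(u-m['cx'])/m['fx']*d,(v-m['cy'])/m['fy']*d,d],-1)
    return P@m['T'][:3,:3].T+m['T'][:3,3]
E
python3 - <<'E'
from h import *
f=np.load('top0.npz');p,d=f['p'],f['d'];m=vision.camera_model('top')
h=cv2.cvtColor(p,cv2.COLOR_BGR2HSV)
for (u,v),z in zip([(162,257),(217,255),(241,206),(280,233),(404,179)],[.053,.046,.046,.046,.095]):
    r=22 if z>.09 else 13
    w=np.zeros(d.shape,np.uint8);w[v-r:v+r,u-r:u+r]=1
    k=(h[...,1]>150)&(h[...,2]>90)&(h[...,0]>17)&(w>0) if z<.09 else (h[...,1]>170)&(h[...,0]<20)&(h[...,2]>150)&(w>0)
    c=np.argwhere(k)[:,::-1]
    if len(c): print((u,v),len(c),c.mean(0).round(1),np.ptp(c,0),ray(m,c.mean(0),z).round(4), 'mid',ray(m,(c.max(0)+c.min(0))/2,z).round(4))
P=cloud(m,d)
hsv=h
k=(P[...,2]>.06)&(P[...,2]<.14);k[:150]=0;k[215:]=0;k[:,:305]=0;k[:,335:]=0
Q=P[k];print('card',len(Q))
q=Q[Q[:,2]>.115];print(len(q),q.min(0),q.max(0))
vx,vy,x0,y0=cv2.fitLine(q[:,:2].astype(np.float32),cv2.DIST_HUBER,0,.001,.001).ravel();print(vx,vy,x0,y0,q[q[:,0].argmin()],q[q[:,0].argmax()])
# clip dark mask
w=np.zeros(d.shape,bool);w[235:285,378:410]=1
k=w&(h[...,2]<90);c=np.argwhere(k)[:,::-1];X=ray(m,c,.024);print(len(c),X.mean(0),X.min(0),X.max(0))
a=cv2.resize(p[225:300,310:460],None,fx=5,fy=5,interpolation=cv2.INTER_CUBIC)
cv2.imwrite('pics/c1.png',a)
t=p[200:305,90:210];print('tray corners px->',ray(m,[(108,206),(200,214),(191,297),(98,289)],.018).round(3).tolist())
E
```

```text
(162, 257) 192 [160.3 256.9] [15 15] [[0.4766 0.2332 0.053 ]] mid [[0.4776 0.2329 0.053 ]]
(217, 255) 200 [216.4 254.8] [15 15] [[0.4812 0.095  0.046 ]] mid [[0.4821 0.0947 0.046 ]]
(241, 206) 187 [240.1 205.1] [14 14] [[0.6066 0.0362 0.046 ]] mid [[0.6069 0.0364 0.046 ]]
(280, 233) 195 [279.2 232.6] [15 15] [[ 0.5369 -0.0629  0.046 ]] mid [[ 0.5371 -0.0637  0.046 ]]
(404, 179) 460 [406.5 176.4] [24 25] [[ 0.6729 -0.3739  0.095 ]] mid [[ 0.6726 -0.3728  0.095 ]]
card 357
170 [ 0.59964425 -0.17945806  0.11501763] [ 0.73271839 -0.13843457  0.13340039]
0.977758 0.20973618 0.69219047 -0.15780741 [ 0.59964425 -0.17686031  0.12977907] [ 0.73271839 -0.15063506  0.1185841 ]
226 [ 0.47232756 -0.35368221  0.024     ] [ 0.43070982 -0.3761649   0.024     ] [ 0.51280406 -0.33736123  0.024     ]
tray corners px-> [[0.607, 0.38, 0.018], [0.586, 0.142, 0.018], [0.373, 0.163, 0.018], [0.394, 0.4, 0.018]]
```

View pics/c1.png

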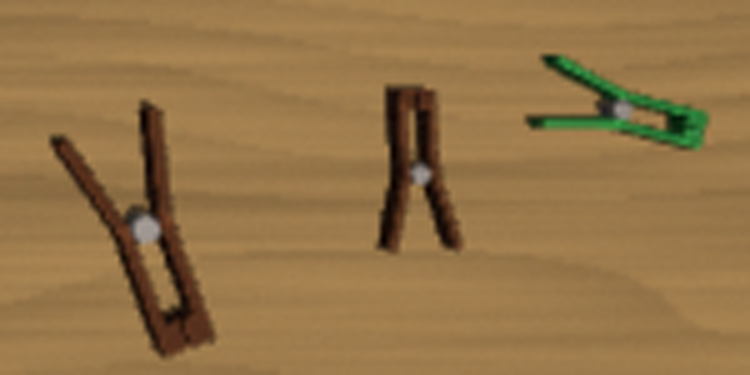

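The chosen small brown clip is in the middle of the crop. Its thick jaws are at the top (410,95), pointing to world +x, the hinge pin is at (420,174), and the splayed handles are towards the robot, ending at (388,247) and (455,245). I'll move jars c (.607,.036) and d (.537,-.063) and leave b (.482,.095), the one beside the tray.

```bash
cat >>h.py <<'E'
def go(xyz,yaw=None):
    "tool-frame shift in cm to a world TCP target, turn in deg about tool z to bring tool y to yaw (deg from world x), tilt"
    from scipy.spatial.transform import Rotation as R
    s=bot.get_state();r=R.from_quat(s['tool_rot']);M=r.as_matrix()
    y=np.degrees(np.arctan2(M[1,1],M[0,1]))
    print('t',round(s['time'],2),'tcp',s['ee_pos'].round(4) if hasattr(s['ee_pos'],'round') else s['ee_pos'],'yaw',round(y,2),'toolz',M[:,2].round(3),'open',round(s['opening'],4),'F',round(float(s['grasp_force']),1))
    print('shift cm',(M.T@(np.array(xyz)-s['ee_pos'])*100).round(2),'turn z', None if yaw is None else round(y-yaw,2))
E
python3 -m pendant '[[[0,0,0],[0,0,-8.1],0],[[0,0,0],[0,0,-8.1],0],[[-3.8,-4.1,0],[0,0,0],0],[[-3.8,-4.1,0],[0,0,0],0],[[-3.8,-4.1,0],[0,0,0],0],[[-3.8,-4.1,0],[0,0,0],0],[[-3.8,-4.1,0],[0,0,0],0],[[-3.8,-4.1,0],[0,0,0],0],[[-3.8,-4.1,0],[0,0,0],0],[[-3.8,-4.1,0],[0,0,0],0]]' 25
python3 -c "
from h import *
go([.607,.036,.1],90)"
```

```text
time: 1.35
ee_pos: [0.4588, 0.1976, 0.2435]
tool_rot: [0.001, 1.0, -0.0, -0.0]
contact_force: [0.2, 1.0, 0.2]
opening: 0.0929
grasp_force: 0.0
t 1.35 tcp [0.4588 0.1976 0.2435] yaw 89.87 toolz [-0. -0. -1.] open 0.0929 F 0.0
shift cm [-14.86 -16.13  14.35] turn z -0.13
```

```bash
python3 -m pendant '[[[-3.7,-4,0],[0,0,0],0.1],[[-3.7,-4,0],[0,0,0],0.1],[[-3.7,-4,2],[0,0,0],0.1],[[-3.7,-4,3],[0,0,0],0.1],[[0,0,4],[0,0,0],0.1],[[0,0,4],[0,0,0],0.1],[[0,0,0],[0,0,0],0.1]]'
python3 - <<'E'
from h import *
go([.607,.036,.032],90)
s=bot.get_state()
p,d=vision.capture('wrist');m=vision.camera_model('wrist')
h=cv2.cvtColor(p,cv2.COLOR_BGR2HSV)
cv2.imwrite('pics/w1.png',p)
E
```

```text
time: 2.22
ee_pos: [0.6037, 0.0388, 0.1109]
tool_rot: [0.001, 1.0, 0.0, -0.003]
contact_force: [-0.2, -0.1, 0.6]
opening: 0.0836
grasp_force: 0.0
t 2.23 tcp [0.6037 0.0388 0.1109] yaw 89.87 toolz [-0.006  0.    -1.   ] open 0.0836 F 0.0
shift cm [-0.37 -0.28  7.89] turn z -0.13
```

View pics/w1.png

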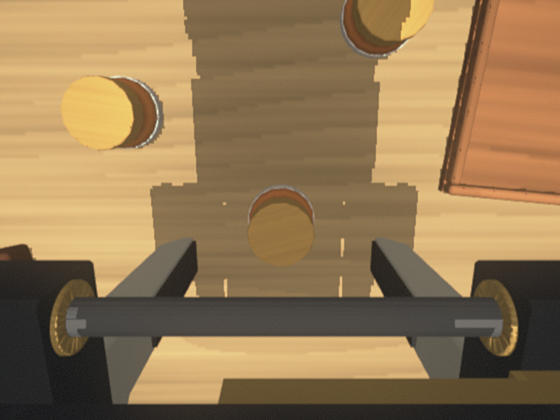

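The wrist picture shows the lid of jar c at (281,234), centred between the open fingers. Jar d is at (98,112), b at (388,12), and the tray is at the right.

```bash
python3 - <<'E'
from h import *
m=vision.camera_model('wrist');print(ray(m,[(281,234),(98,112)],.046).round(4).tolist())
go([.607,.036,.032],90)
E
python3 -m pendant '[[[-0.3,-0.25,3],[0,0,0],0.1],[[0,0,3],[0,0,0],0.1],[[0,0,1.9],[0,0,0],0.1],[[0,0,0],[0,0,0],0.1],[[0,0,0],[0,0,0],0.6],[[0,0,0],[0,0,0],0.6],[[0,0,0],[0,0,0],0.6],[[0,0,0],[0,0,0],0.6],[[0,0,0],[0,0,0],0.6]]' 25
```

```text
[[0.6082, 0.0372, 0.046], [0.5373, -0.0633, 0.046]]
t 2.27 tcp [0.6051 0.0389 0.1133] yaw 89.88 toolz [-0.002  0.    -1.   ] open 0.0841 F 0.0
shift cm [-0.21 -0.29  8.13] turn z -0.12
time: 3.4
ee_pos: [0.6086, 0.0364, 0.0348]
tool_rot: [0.001, 1.0, 0.0, 0.0]
contact_force: [-0.0, 0.9, 1.5]
opening: 0.043
grasp_force: 25.0
```

```bash
python3 -m pendant '[[[0,0,-2],[0,0,0],0.6],[[0,0,-4],[0,0,0],0.6],[[0,0,-4],[0,0,0],0.6],[[1,4.3,0],[0,0,0],0.6],[[1.1,4.3,0],[0,0,0],0.6],[[1.1,4.3,0],[0,0,0],0.6],[[1.1,4.3,0],[0,0,0],0.6],[[1,4.3,0],[0,0,0],0.6],[[1,4.3,0],[0,0,0],0.6],[[0,0,0],[0,0,0],0.6]]'
python3 - <<'E'
from h import *
go([.545,.295,.043],90)
E
```

```text
time: 4.65
ee_pos: [0.5453, 0.2969, 0.1359]
tool_rot: [-0.001, 1.0, 0.0, 0.001]
contact_force: [0.5, -0.4, -0.6]
opening: 0.0427
grasp_force: 25.0
t 4.65 tcp [0.5453 0.2969 0.1359] yaw 90.07 toolz [ 0.001  0.001 -1.   ] open 0.0427 F 25.0
shift cm [ 0.04 -0.2   9.29] turn z 0.07
```

```bash
python3 -m pendant '[[[0,0,4],[0,0,0],0.6],[[0,0,3],[0,0,0],0.6],[[0,0,1],[0,0,0],0.6],[[0,0,0.7],[0,0,0],0.6],[[0,0,0.3],[0,0,0],0.6],[[0,0,0.2],[0,0,0],0.6],[[0,0,0.1],[0,0,0],0.6],[[0,0,0],[0,0,0],0.6]]'
```

```text
time: 5.65
ee_pos: [0.5461, 0.2946, 0.0418]
tool_rot: [0.001, 1.0, 0.0, 0.0]
contact_force: [-0.7, -0.8, -0.2]
opening: 0.0427
grasp_force: 25.0
```

```bash
python3 -m pendant '[[[0,0,0.1],[0,0,0],0.6],[[0,0,0],[0,0,0],0.6],[[0,0,0],[0,0,0],0.4],[[0,0,0],[0,0,0],0.3],[[0,0,0],[0,0,0],0.3],[[0,0,-2],[0,0,0],0.3],[[0,0,-4],[0,0,0],0.3],[[0,0,-4],[0,0,0],0.2],[[0,0,0],[0,0,0],0.1]]'
python3 - <<'E'
from h import *
go([.5373,-.0633,.0348],90)
E
```

```text
time: 6.78
ee_pos: [0.5476, 0.2953, 0.1451]
tool_rot: [0.001, 1.0, 0.001, 0.003]
contact_force: [0.2, -0.0, -0.6]
opening: 0.0797
grasp_force: 0.0
t 6.78 tcp [0.5476 0.2953 0.1451] yaw 89.89 toolz [ 0.006  0.003 -1.   ] open 0.0797 F 0.0
shift cm [  1.03 -35.89  10.93] turn z -0.11
```

```bash
python3 -m pendant '[[[0.1,-5,0],[0,0,0],0.1],[[0.1,-5,0],[0,0,0],0.1],[[0.1,-5,0],[0,0,0],0.1],[[0.1,-5,0],[0,0,0],0.1],[[0.1,-5,0],[0,0,0],0.1],[[0.1,-5,0],[0,0,0],0.1],[[0.1,-5,0],[0,0,0],0.1],[[0.1,-0.8,0],[0,0,0],0.1],[[0,0,4],[0,0,0],0.1],[[0,0,0],[0,0,0],0.1]]'
python3 - <<'E'
from h import *
go([.5373,-.0633,.0348],90)
E
```

```text
time: 8.02
ee_pos: [0.5357, -0.0625, 0.0988]
tool_rot: [0.001, 1.0, 0.001, -0.002]
contact_force: [-0.2, 1.0, 1.0]
opening: 0.0836
grasp_force: 0.0
t 8.03 tcp [ 0.5357 -0.0625  0.0988] yaw 89.9 toolz [-0.005  0.001 -1.   ] open 0.0836 F 0.0
shift cm [-0.2  -0.09  6.4 ] turn z -0.1
```

```bash
python3 -m pendant '[[[-0.1,-0.1,3],[0,0,0],0.1],[[0,0,2.5],[0,0,0],0.1],[[0,0,1],[0,0,0],0.1],[[0,0,0],[0,0,0],0.1],[[0,0,0],[0,0,0],0.6],[[0,0,0],[0,0,0],0.6],[[0,0,0],[0,0,0],0.6],[[0,0,0],[0,0,0],0.6],[[0,0,0],[0,0,0],0.6]]' 25
python3 - <<'E'
from h import *
go([.435,.32,.135],90)
E
```

```text
time: 9.15
ee_pos: [0.5383, -0.0644, 0.0358]
tool_rot: [0.001, 1.0, 0.0, 0.0]
contact_force: [-0.6, -0.1, 2.4]
opening: 0.0422
grasp_force: 25.0
t 9.15 tcp [ 0.5383 -0.0644  0.0358] yaw 89.88 toolz [ 0.  0. -1.] open 0.0422 F 25.0
shift cm [10.42 38.42 -9.92] turn z -0.12
```

```bash
python3 -m pendant '[[[0,0,-2],[0,0,0],0.6],[[0,0,-4],[0,0,0],0.6],[[0,0,-4],[0,0,0],0.6],[[1.3,4.8,0],[0,0,0],0.6],[[1.3,4.8,0],[0,0,0],0.6],[[1.3,4.8,0],[0,0,0],0.6],[[1.3,4.8,0],[0,0,0],0.6],[[1.3,4.8,0],[0,0,0],0.6],[[1.3,4.8,0],[0,0,0],0.6],[[1.3,4.8,0],[0,0,0],0.6]]'
python3 -m pendant '[[[1.3,4.8,0],[0,0,0],0.6],[[0,0,0],[0,0,0],0.6],[[0,0,0],[0,0,0],0.6]]'
python3 - <<'E'
from h import *
go([.435,.32,.0428],90)
E
```

```text
time: 10.4
ee_pos: [0.4473, 0.2732, 0.1356]
tool_rot: [0.001, 1.0, -0.0, -0.0]
contact_force: [0.2, 0.4, -1.0]
opening: 0.0424
grasp_force: 25.0
time: 10.78
ee_pos: [0.435, 0.3193, 0.1354]
tool_rot: [0.001, 1.0, -0.0, -0.0]
contact_force: [0.0, -0.7, -0.8]
opening: 0.0423
grasp_force: 25.0
t 10.78 tcp [0.435  0.3193 0.1354] yaw 89.91 toolz [-0.    -0.001 -1.   ] open 0.0423 F 25.0
shift cm [-0.01  0.08  9.26] turn z -0.09
```

```bash
python3 -m pendant '[[[0,0,4],[0,0,0],0.6],[[0,0,3],[0,0,0],0.6],[[0,0,1],[0,0,0],0.6],[[0,0,0.7],[0,0,0],0.6],[[0,0,0.3],[0,0,0],0.6],[[0,0,0.2],[0,0,0],0.6],[[0,0,0.1],[0,0,0],0.6],[[0,0,0],[0,0,0],0.6]]'
```

```text
time: 11.78
ee_pos: [0.4351, 0.3198, 0.0428]
tool_rot: [0.001, 1.0, 0.0, 0.0]
contact_force: [0.0, 0.2, -0.8]
opening: 0.0426
grasp_force: 25.0
```

```bash
python3 -m pendant '[[[0,0,0.1],[0,0,0],0.6],[[0,0,0],[0,0,0],0.6],[[0,0,0],[0,0,0],0.4],[[0,0,0],[0,0,0],0.3],[[0,0,0],[0,0,0],0.3],[[0,0,-2],[0,0,0],0.3],[[0,0,-4],[0,0,0],0.3],[[0,0,-6],[0,0,0],0.2],[[0,0,-6],[0,0,0],0.2]]'
python3 - <<'E'
from h import *
# clip pose from top0
f=np.load('top0.npz');p,d=f['p'],f['d'];m=vision.camera_model('top')
h=cv2.cvtColor(p,cv2.COLOR_BGR2HSV)
print('pin',ray(m,(394,259.8),.026),'jaw end',ray(m,(392.2,242.6),.024),'handle ends',ray(m,[(387.6,274.4),(401,274)],.024))
go([.42,-.35,.2],90)
p,d=vision.capture('top')
for u,v in [(162,257)]: pass
k=(h[...,0]>0)
hh=cv2.cvtColor(p,cv2.COLOR_BGR2HSV)
c=cv2.findContours(((hh[...,0]>17)&(hh[...,1]>150)&(hh[...,2]>90)).astype(np.uint8),0,2)[0]
for q in c:
    if 60<cv2.contourArea(q)<400: print(np.mean(q.reshape(-1,2),0),cv2.contourArea(q),ray(m,np.mean(q.reshape(-1,2),0),.053).round(3))
E
```

```text
time: 12.9
ee_pos: [0.4348, 0.3196, 0.2233]
tool_rot: [0.001, 1.0, -0.0, -0.0]
contact_force: [0.3, 0.6, -0.0]
opening: 0.0739
grasp_force: 0.0
pin [[ 0.46712571 -0.35817026  0.026     ]] jaw end [[ 0.51123918 -0.35493146  0.024     ]] handle ends [[ 0.42976863 -0.34146772  0.024     ]
 [ 0.43070348 -0.3760572   0.024     ]]
t 12.9 tcp [0.4348 0.3196 0.2233] yaw 89.88 toolz [-0. -0. -1.] open 0.0739 F 0.0
shift cm [  1.34 -66.96   2.35] turn z -0.12
[160.64516129 256.83870968] 164.0 [[0.477 0.232 0.053]]
[216.69565217 254.69565217] 178.5 [[0.482 0.093 0.053]]
[136.95454545 230.59090909] 162.0 [[0.542 0.293 0.053]]
```

```bash
python3 -m pendant '[[[-0.3,-4.8,0],[0,0,0],0.2],[[-0.3,-4.8,0],[0,0,0],0.2],[[-0.3,-4.8,0],[0,0,0],0.2],[[-0.3,-4.8,0],[0,0,0],0.2],[[-0.3,-4.8,0],[0,0,0],0.2],[[-0.3,-4.8,0],[0,0,0],0.2],[[-0.3,-4.8,0],[0,0,0],0.2],[[-0.3,-4.8,0],[0,0,0],0.2],[[-0.3,-4.8,0],[0,0,0],0.2],[[-0.3,-4.8,0],[0,0,0],0.2]]'
python3 -m pendant '[[[0,-4.8,1],[0,0,0],0.2],[[0,-4.8,2],[0,0,0],0.2],[[0,-4.8,2],[0,0,0],0.2],[[0,-4.8,1],[0,0,0],0.2],[[0,0,0],[0,0,0],0.2],[[0,0,0],[0,0,0],0.2]]'
python3 - <<'E'
from h import *
go([.437,-.36,.13],90)
for n in('wrist','top'):
    m=vision.camera_model(n);p,d=vision.capture(n);np.savez(n+'2.npz',p=p,d=d,T=m['T']);cv2.imwrite(f'pics/{n}2.png',p)
a=np.load('wrist2.npz')['p'];b=np.load('top2.npz')['p'][190:310,80:340]
cv2.imwrite('pics/c2.png',cv2.resize(b,None,fx=3,fy=3))
E
```

```text
time: 14.2
ee_pos: [0.464, -0.1619, 0.2214]
tool_rot: [0.001, 1.0, -0.0, 0.0]
contact_force: [1.2, 0.4, 0.1]
opening: 0.0741
grasp_force: 0.0
time: 14.95
ee_pos: [0.4635, -0.3518, 0.1613]
tool_rot: [0.001, 1.0, 0.0, -0.0]
contact_force: [-0.6, 0.1, -0.4]
opening: 0.0749
grasp_force: 0.0
t 14.95 tcp [ 0.4635 -0.3518  0.1613] yaw 89.87 toolz [-0.     0.001 -1.   ] open 0.0749 F 0.0
shift cm [ 2.65 -0.83  3.14] turn z -0.13
```

View pics/wrist2.png

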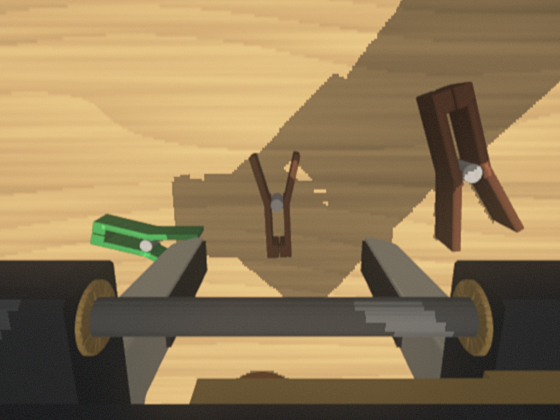

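View pics/c2.png

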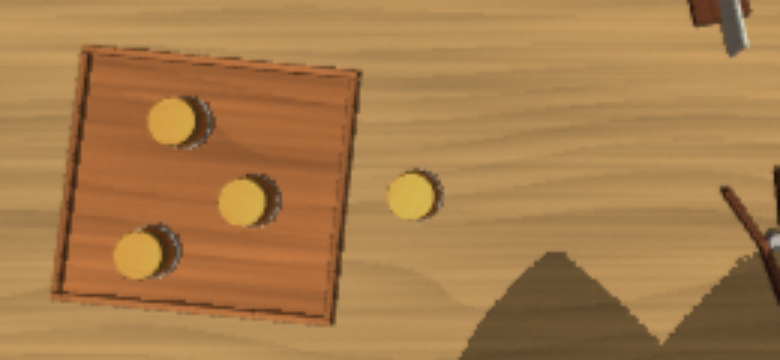

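The top crop shows three jars upright in the tray, at crop (178,122), (243,203) and (140,255), with jar b outside at (413,195). In the wrist picture the small brown clip has its pin at (277,203), its handle ends at (253,156) and (296,154), and its jaws at (279,255).

```bash
python3 - <<'E'
from h import *
f=np.load('wrist2.npz');p,d=f['p'],f['d'];m=vision.camera_model('wrist');m['T']=f['T']
P=cloud(m,d)
k=np.zeros(d.shape,bool);k[140:265,235:315]=1
k&=(P[...,2]>.014)&(P[...,2]<.04)
Q=P[k];print(len(Q),Q.min(0).round(4),Q.max(0).round(4),np.percentile(Q[:,2],[50,90]))
Q=Q[Q[:,2]>.018]
o=Q[:,0].min()
for x0 in np.arange(.415,.53,.008):
    s=Q[abs(Q[:,0]-x0)<.004]
    if len(s): print(round(x0,3),s[:,1].min().round(4),s[:,1].max().round(4),'mid',((s[:,1].min()+s[:,1].max())/2).round(4))
print(ray(m,[(277,203),(253,155),(296,153),(279,257)],.024).round(4).tolist())
# card near edge, from top2: strip of pixels by height
f=np.load('top2.npz');p,d=f['p'],f['d'];m=vision.camera_model('top');P=cloud(m,d)
k=(P[...,2]>.03)&(P[...,2]<.14);k[:150]=0;k[215:]=0;k[:,:305]=0;k[:,335:]=0
for a in np.arange(.03,.14,.015):
    q=P[k&(P[...,2]>=a)&(P[...,2]<a+.015)]
    if len(q): print('z',a.round(3),len(q),'near',q[q[:,0].argmin()].round(4))
E
```

```text
1817 [ 0.4275 -0.3781  0.014 ] [ 0.5117 -0.3398  0.0271] [0.02468086 0.0256756 ]
0.431 -0.3781 -0.3402 mid -0.3591
0.439 -0.3774 -0.3409 mid -0.3592
0.447 -0.3744 -0.3431 mid -0.3588
0.455 -0.3724 -0.3446 mid -0.3585
0.463 -0.3695 -0.3461 mid -0.3578
0.471 -0.3673 -0.3476 mid -0.3575
0.479 -0.3667 -0.3476 mid -0.3571
0.487 -0.3667 -0.3468 mid -0.3568
0.495 -0.3661 -0.3468 mid -0.3564
0.503 -0.3661 -0.3459 mid -0.356
0.511 -0.3654 -0.3459 mid -0.3557
[[0.4655, -0.357, 0.024], [0.4281, -0.3749, 0.024], [0.4267, -0.3425, 0.024], [0.5107, -0.3557, 0.024]]
z 0.03 40 near [ 0.5994 -0.177   0.044 ]
z 0.045 48 near [ 0.6013 -0.1762  0.0511]
z 0.06 45 near [ 0.5998 -0.1791  0.0696]
z 0.075 48 near [ 0.604  -0.1756  0.0789]
z 0.09 56 near [ 0.5998 -0.1781  0.0995]
z 0.105 77 near [ 0.601  -0.1763  0.1146]
z 0.12 129 near [ 0.5995 -0.1767  0.1312]
z 0.135 1 near [ 0.6911 -0.1582  0.1351]
```

```bash
python3 -m pendant '[[[2.5,-0.7,0],[0,0,-2.5],0.3],[[0,0,4],[0,0,0],0.3],[[0,0,3],[0,0,0],0.3],[[0,0,2],[0,0,0],0.3],[[0,0,0],[0,0,0],0.3],[[0,0,0],[0,0,0],0.3]]' 20
python3 - <<'E'
from h import *
go([.438,-.3589,.028],92.4)
E
```

```text
time: 15.8
ee_pos: [0.4392, -0.3591, 0.0727]
tool_rot: [-0.021, 1.0, -0.0, 0.0]
contact_force: [-0.6, 0.7, 1.3]
opening: 0.065
grasp_force: 0.0
t 15.8 tcp [ 0.4392 -0.3591  0.0727] yaw 92.42 toolz [ 0.001 -0.001 -1.   ] open 0.065 F 0.0
shift cm [0.13 0.03 4.47] turn z 0.02
```

```bash
python3 -m pendant '[[[0.1,0,2],[0,0,0],0.3],[[0,0,1.5],[0,0,0],0.3],[[0,0,0.9],[0,0,0],0.3],[[0,0,0],[0,0,0],0.3],[[0,0,0],[0,0,0],0.9],[[0,0,0],[0,0,0],0.9],[[0,0,0],[0,0,0],0.9],[[0,0,0],[0,0,0],0.9],[[0,0,0],[0,0,0],0.9],[[0,0,0],[0,0,0],0.9]]' 22
```

```text
time: 17.05
ee_pos: [0.4378, -0.3594, 0.0279]
tool_rot: [-0.021, 1.0, -0.0, 0.0]
contact_force: [-0.6, -0.7, 4.9]
opening: 0.0189
grasp_force: 21.9
```

```bash
python3 -m pendant '[[[0,0,-1],[0,0,0],0.9],[[0,0,-3],[0,0,0],0.9],[[0,0,-4],[0,0,0],0.9],[[0,0,-1],[0,0,0],0.9],[[0,0,0],[0,0,0],0.9]]' 22
python3 - <<'E'
from h import *
go([.4785,-.2035,.12],102)
f=np.load('side0.npz');p,d=f['p'],f['d'];m=vision.camera_model('side');P=cloud(m,d)
k=(P[...,2]>.03)&(P[...,2]<.128)&(P[...,0]>.58)&(P[...,0]<.745)&(P[...,1]>-.20)&(P[...,1]<-.13)
hs=cv2.cvtColor(p,cv2.COLOR_BGR2HSV);k&=(hs[...,1]<70)&(hs[...,2]>120)
Q=P[k];v,u=np.nonzero(k);print(len(Q),(u.min(),u.max(),v.min(),v.max()))
c=np.median(Q,0)
A=np.c_[Q[:,0]-c[0],Q[:,2]-c[2],np.ones(len(Q))]
w=np.ones(len(Q),bool)
for _ in range(5):
    s=np.linalg.lstsq(A[w],Q[w,1],rcond=None)[0];w=abs(A@s-Q[:,1])<.004
print('slope dy/dx,dz',s,'deg',np.degrees(np.arctan(s[0])),'y at x=.60,z=.08',s@[.6-c[0],.08-c[2],1],w.sum())
for a in np.arange(.03,.128,.02):
    q=Q[w&(Q[:,2]>a)&(Q[:,2]<a+.02)];print(a.round(2),q[:,0].min().round(4),q[:,0].max().round(4))
f=np.load('top2.npz');p,d=f['p'],f['d'];m=vision.camera_model('top');P=cloud(m,d)
k=(P[...,2]>.122)&(P[...,2]<.14);k[:150]=0;k[215:]=0;k[:,:305]=0;k[:,335:]=0
q=P[k]
for a in np.arange(.595,.745,.02):
    t=q[(q[:,0]>=a)&(q[:,0]<a+.02)]
    if len(t):print('top',t.mean(0).round(4),t[:,1].min().round(4),t[:,1].max().round(4))
E
```

```text
time: 17.68
ee_pos: [0.4377, -0.3593, 0.1178]
tool_rot: [-0.021, 1.0, -0.0, 0.0]
contact_force: [0.3, 0.6, -0.4]
opening: 0.0185
grasp_force: 21.9
t 17.68 tcp [ 0.4377 -0.3593  0.1178] yaw 92.38 toolz [ 0. -0. -1.] open 0.0185 F 21.9
shift cm [-4.73 15.39 -0.23] turn z -9.62
657 (np.int64(311), np.int64(339), np.int64(203), np.int64(248))
slope dy/dx,dz [ 0.21193851 -0.00175472 -0.16478217] deg 11.966114724467918 y at x=.60,z=.08 -0.17716435193723523 654
0.03 0.6045 0.7181
0.05 0.6059 0.7166
0.07 0.6079 0.7185
0.09 0.6083 0.7169
0.11 0.6076 0.7201
top [ 0.6068 -0.1762  0.1294] -0.1787 -0.1746
top [ 0.6249 -0.1725  0.1298] -0.1749 -0.1702
top [ 0.6451 -0.168   0.1294] -0.1702 -0.1654
top [ 0.6645 -0.1641  0.1297] -0.1676 -0.1613
top [ 0.6835 -0.1603  0.1296] -0.1635 -0.1582
top [ 0.7045 -0.1557  0.1292] -0.1587 -0.1524
top [ 0.7229 -0.1506  0.1269] -0.1622 -0.1383
```

```bash
python3 -m pendant '[[[-1.7,4,0],[0,0,0],0.9],[[-1.7,4,0],[0,0,0],0.9],[[-1.7,4,0],[0,0,0],0.9],[[-1.6,3.8,0],[0,0,0],0.9],[[0,0,0],[0,0,-4.8],0.9],[[0,0,1.4],[0,0,-4.8],0.9],[[0,0,1.3],[0,0,0],0.9],[[0,0,0],[0,0,0],0.9],[[0,0,0],[0,0,0],0.9]]'
python3 - <<'E'
from h import *
go([.4976,-.1985,.091],102)
P=[]
for n in('top','side'):
    p,d=vision.capture(n);np.savez(n+'3.npz',p=p,d=d);P.append(p)
a=cv2.resize(P[0][140:280,270:370],None,fx=4,fy=4,interpolation=2);b=cv2.resize(P[1][180:320,220:320],None,fx=4,fy=4,interpolation=2)
cv2.imwrite('pics/c3.png',np.hstack([a,b]))
E
```

```text
time: 18.8
ee_pos: [0.498, -0.1987, 0.0905]
tool_rot: [-0.104, 0.995, 0.0, -0.0]
contact_force: [0.2, 0.1, 0.6]
opening: 0.0188
grasp_force: 21.9
t 18.8 tcp [ 0.498  -0.1987  0.0905] yaw 101.91 toolz [-0.  0. -1.] open 0.0188 F 21.9
shift cm [ 0.03  0.03 -0.05] turn z -0.09
```

View pics/c3.png

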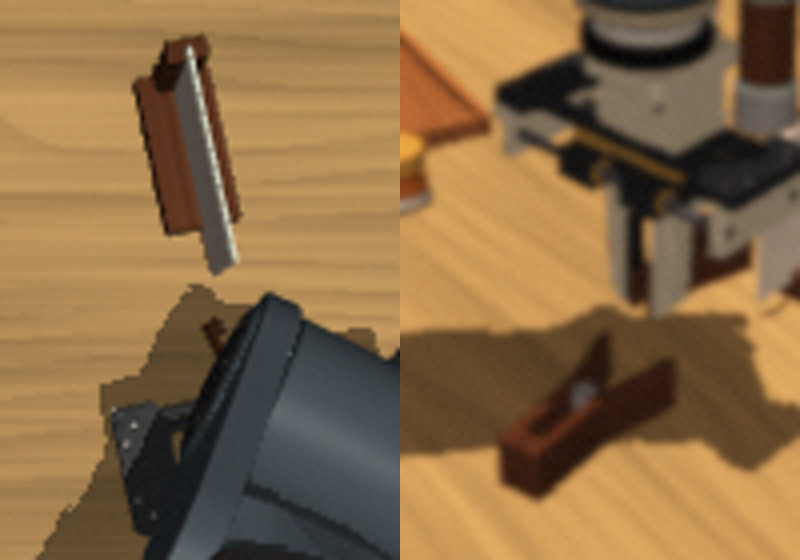

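The top crop shows the left jaw tip at crop (210,328), with the arm hiding the rest of the clip. The card's near edge is at crop (222,268). In the side crop the fingers hold the clip at (650–750,250), level, with the card just to its right. Next I measure the jaws from depth in card axes.

```bash
cat >meas.py <<'E'
from h import *
import sys
def meas(tag):
    s=bot.get_state();e=s['ee_pos'];a=np.radians(12);X=np.array([np.cos(a),np.sin(a)]);Y=np.array([-X[1],X[0]])
    for n in('top','side'):
        f=np.load(n+tag+'.npz');p,d=f['p'],f['d'];P=cloud(vision.camera_model(n),d);hs=cv2.cvtColor(p,cv2.COLOR_BGR2HSV)
        lx=(P[...,:2]-e[:2])@X;ly=(P[...,:2]-e[:2])@Y;z=P[...,2]
        b=(abs(ly)<.035)&(z>.02)&(z<.14)&(lx>.012)&(lx<.16)&(d>0)
        br=b&(hs[...,1]>90)&(hs[...,2]<130)&(z>.055)&(z<.1)&(lx<.09);wh=b&(hs[...,1]<70)&(hs[...,2]>110)&(lx>.05)
        v,u=np.nonzero(br)
        print(n,'clip n',br.sum(),'card n',wh.sum())
        if br.sum():
            print(' clip lx',np.percentile(lx[br],[0,2,50,98,100]).round(4),'z',np.percentile(z[br],[2,98]).round(4),'u,v',u.min(),u.max(),v.min(),v.max())
            for c in np.arange(.02,.09,.008):
                k=br&(lx>=c)&(lx<c+.008)
                if k.sum()>1: print('  lx %.3f ly %.4f..%.4f z %.3f..%.3f n %d'%(c+.004,ly[k].min(),ly[k].max(),z[k].min(),z[k].max(),k.sum()))
        if wh.sum():
            print(' card lx min',np.percentile(lx[wh],[0,1,3]).round(4))
            for lo,hi in((.02,.06),(.06,.1),(.1,.124),(.124,.14)):
                k=wh&(z>lo)&(z<hi)&(lx<.15)
                if k.sum(): print('  z %.3f-%.3f ly mean %.4f min %.4f max %.4f lxmin %.4f n %d'%(lo,hi,ly[k].mean(),ly[k].min(),ly[k].max(),lx[k].min(),k.sum()))
meas(sys.argv[1])
E
python3 meas.py 3
```

```text
top clip n 34 card n 39
 clip lx [0.0535 0.0547 0.0661 0.0739 0.0748] z [0.0688 0.0905] u,v 320 325 219 228
  lx 0.056 ly 0.0128..0.0168 z 0.066..0.089 n 7
  lx 0.064 ly 0.0106..0.0190 z 0.070..0.090 n 14
  lx 0.072 ly 0.0103..0.0203 z 0.070..0.092 n 13
 card lx min [0.1037 0.1046 0.1063]
  z 0.020-0.060 ly mean -0.0175 min -0.0175 max -0.0175 lxmin 0.1493 n 1
  z 0.100-0.124 ly mean -0.0001 min -0.0001 max -0.0001 lxmin 0.1457 n 1
  z 0.124-0.140 ly mean -0.0005 min -0.0024 max 0.0010 lxmin 0.1037 n 30
side clip n 127 card n 220
 clip lx [0.0263 0.0285 0.0532 0.073  0.074 ] z [0.0636 0.0859] u,v 292 307 237 252
  lx 0.024 ly -0.0094..-0.0082 z 0.065..0.083 n 3
  lx 0.032 ly -0.0100..-0.0049 z 0.065..0.089 n 20
  lx 0.040 ly -0.0137..-0.0066 z 0.063..0.086 n 26
  lx 0.048 ly -0.0158..-0.0098 z 0.064..0.081 n 12
  lx 0.056 ly -0.0165..0.0146 z 0.064..0.085 n 24
  lx 0.064 ly -0.0174..0.0163 z 0.063..0.083 n 29
  lx 0.072 ly -0.0184..0.0147 z 0.064..0.082 n 13
 card lx min [0.1098 0.1105 0.1117]
  z 0.020-0.060 ly mean 0.0001 min -0.0026 max 0.0033 lxmin 0.1098 n 117
  z 0.060-0.100 ly mean -0.0005 min -0.0032 max 0.0014 lxmin 0.1117 n 26
  z 0.100-0.124 ly mean 0.0003 min -0.0017 max 0.0013 lxmin 0.1368 n 9
  z 0.124-0.140 ly mean 0.0013 min -0.0004 max 0.0035 lxmin 0.1298 n 7
```

```bash
python3 -m pendant '[[[-1.2,0,0],[0,0,0],0.9],[[-1.2,0,0],[0,0,0],0.9],[[-0.8,0,0],[0,0,0],0.9],[[-0.7,0,0],[0,0,0],0.9],[[-0.5,0,0],[0,0,0],0.9],[[-0.2,0,0],[0,0,0],0.9],[[0,0,0],[0,0,0],0.9],[[0,0,0],[0,0,0],0.9]]'
python3 - <<'E'
from h import *
go([.5430,-.1891,.091],102)
P=[]
for n in('top','side'):
    p,d=vision.capture(n);np.savez(n+'4.npz',p=p,d=d);P.append(p)
a=cv2.resize(P[0][150:250,290:350],None,fx=5.6,fy=5.6,interpolation=2);b=cv2.resize(P[1][180:280,270:350],None,fx=5.6,fy=5.6,interpolation=2)
cv2.imwrite('pics/c4.png',np.hstack([a,b]))
E
python3 meas.py 4
```

```text
time: 19.9
ee_pos: [0.5429, -0.1891, 0.0906]
tool_rot: [-0.104, 0.995, 0.0, -0.0]
contact_force: [0.2, 0.9, -0.4]
opening: 0.019
grasp_force: 21.9
t 19.9 tcp [ 0.5429 -0.1891  0.0906] yaw 101.98 toolz [-0.  0. -1.] open 0.019 F 21.9
shift cm [-0.01  0.   -0.04] turn z -0.02
top clip n 14 card n 59
 clip lx [0.0655 0.0659 0.0714 0.0746 0.0747] z [0.0706 0.09  ] u,v 316 320 201 205
  lx 0.064 ly 0.0179..0.0189 z 0.070..0.090 n 3
  lx 0.072 ly 0.0113..0.0203 z 0.071..0.090 n 11
 card lx min [0.0889 0.0895 0.091 ]
  z 0.020-0.060 ly mean -0.0180 min -0.0182 max -0.0177 lxmin 0.1037 n 3
  z 0.100-0.124 ly mean 0.0001 min -0.0003 max 0.0004 lxmin 0.0976 n 4
  z 0.124-0.140 ly mean -0.0010 min -0.0029 max 0.0007 lxmin 0.0889 n 43
side clip n 134 card n 234
 clip lx [0.027  0.03   0.0543 0.0719 0.0759] z [0.0629 0.0862] u,v 304 319 228 244
  lx 0.032 ly -0.0112..-0.0059 z 0.064..0.086 n 21
  lx 0.040 ly -0.0112..-0.0054 z 0.064..0.087 n 19
  lx 0.048 ly -0.0145..-0.0091 z 0.062..0.085 n 21
  lx 0.056 ly -0.0171..0.0146 z 0.061..0.086 n 23
  lx 0.064 ly -0.0191..0.0175 z 0.064..0.087 n 35
  lx 0.072 ly -0.0188..0.0178 z 0.064..0.083 n 14
 card lx min [0.0631 0.0655 0.0688]
  z 0.020-0.060 ly mean -0.0003 min -0.0034 max 0.0035 lxmin 0.0631 n 169
  z 0.060-0.100 ly mean -0.0003 min -0.0031 max 0.0031 lxmin 0.1029 n 17
  z 0.100-0.124 ly mean -0.0005 min -0.0014 max 0.0010 lxmin 0.1419 n 4
```

View pics/c4.png

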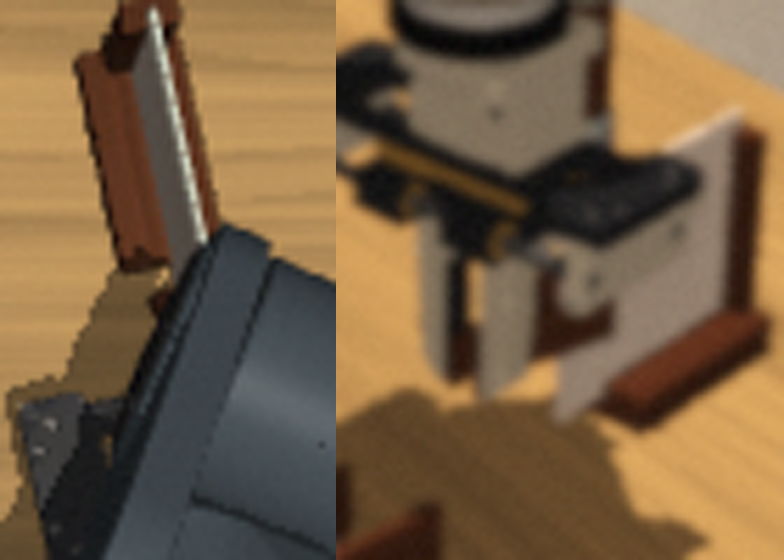

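The side crop shows the near jaw on the camera side of the card with its tip at (610,325). The card's near edge comes down to about (560,400), and there is no contact. In the top crop the left jaw shows at (160,300), clear of the card at (185,270). The overlap length needs a sub-pixel check.

```bash
python3 - <<'E'
from h import *
s=bot.get_state();e=s['ee_pos'];a=np.radians(12);X=np.array([np.cos(a),np.sin(a),0]);Y=np.array([-X[1],X[0],0])
m=vision.camera_model('side');T=m['T']
def hit(u,v,off):
    r=T[:3,:3]@np.array([(u-m['cx'])/m['fx'],(v-m['cy'])/m['fy'],1]);o=T[:3,3]-np.r_[e[:2],0]
    P=o+r*((off-o@Y)/(r@Y));return P@X,P[2]
hs={t:cv2.cvtColor(np.load(f'side{t}.npz')['p'],cv2.COLOR_BGR2HSV)[...,1].astype(float) for t in('0','4')}
for t,vs in(('0',range(222,253,4)),('4',range(243,255,2))):
  for v in vs:
    r=hs[t][v,300:335];lo=r.min();bg=r[:6].mean();th=(lo+bg)/2
    i=int(np.argmax(r<th)); 
    if i==0: continue
    u=300+i-1+(r[i-1]-th)/(r[i-1]-r[i])
    print(t,v,round(u,2),'lx,z',np.round(hit(u,v,-.0015),4))
print('jaw end row:')
g=np.load('side4.npz')['p']
for v in(234,237,240): print(v,g[v,312:326].sum(-1), [np.round(hit(u,v,-.018),4).tolist() for u in(316,318,320)])
m=vision.camera_model('top')
g=np.load('top3.npz')['p']
print(g[200:214,318:332].sum(-1));print(g[216:226,318:328].sum(-1))
for u,v,z in((325.5,207,.13),(322.5,220,.0885)):
    P=ray(m,(u,v),z)[0]; print((P-np.r_[.498,-.1987,0])@X)
E
```

```text
0 222 309.86 lx,z [0.056 0.115]
0 226 310.01 lx,z [0.0571 0.1029]
0 230 309.67 lx,z [0.0562 0.0916]
0 234 309.64 lx,z [0.0566 0.0796]
0 238 309.44 lx,z [0.0562 0.0678]
0 242 309.39 lx,z [0.0565 0.0556]
0 246 309.14 lx,z [0.056  0.0437]
0 250 309.12 lx,z [0.0564 0.0312]
4 249 309.38 lx,z [0.0573 0.0338]
4 251 308.51 lx,z [0.054  0.0292]
4 253 307.92 lx,z [0.0518 0.0241]
jaw end row:
234 [312 334 327 297 257 212 192 231 310 364 383 380 382 385] [[0.0616, 0.0842], [0.0698, 0.0805], [0.0781, 0.0768]]
237 [118 124 121 106 100  97 125 226 312 365 387 386 392 388] [[0.062, 0.0751], [0.0703, 0.0713], [0.0786, 0.0675]]
240 [103 108 128 155 192 222 263 310 359 377 386 385 384 380] [[0.0625, 0.0659], [0.0708, 0.0621], [0.0791, 0.0582]]
[[433 421 273 229 224 220 214 223 259 442 528 433 432 439]
 [424 429 403 226 225 215 214 217 257 445 601 423 422 422]
 [421 417 402 229 220 219 220 215 233 371 594 434 420 421]
 [422 424 404 234 221 218 215 216 217 310 590 512 429 429]
 [402 396 380 248 219 218 219 217 218 283 502 511 423 422]
 [400 396 395 373 221 218 219 218 214 245 370 483 391 389]
 [405 403 4
[... 231 characters left out ...]
411 413 429 431 431 433 432 432 431 435 434 431 432]
 [233 232 262 388 396 413 414 413 412 417 410 409 410 415]
 [226 225 228 226 262 391 413 408 407 408 407 404 408 402]
 [231 229 232 231 227 267 412 412 410 409 412 411 412 407]]
[[227 234 230 232 232 233 232 236 232 236]
 [234 228 234 236 234 234 230 235 237 237]
 [235 242 238 237 237 226 233 240 235 237]
 [235 233 235 235 214 123 196 225 233 234]
 [233 230 228 208 147  96 104 149 233 240]
 [236 229 173  71  89  88 107 167 230 237]
 [222 219 145  71  83  96 101  95 147 212]
 [218 219 215 127  71  94  95 139 190 187]
 [216 216 210 144  75  92 123 211 204  87]
 [218 213 215 206 125  69 100 155 152  44]]
0.10057784198818549
0.0733839070819787
```

Overlap of the tips measures about 16–17 mm, so I'll back off 1 mm and hand in.

```bash
python3 -m pendant '[[[0.1,0,0],[0,0,0],0.9],[[0,0,0],[0,0,0],0.9],[[0,0,0],[0,0,0],0.9],[[0,0,0],[0,0,0],0.9]]'
python3 -c "
from cell import job
print(job.sign_off())"
```

```text
time: 20.5
ee_pos: [0.5421, -0.1893, 0.0906]
tool_rot: [-0.104, 0.995, -0.0, -0.0]
contact_force: [-0.4, -0.2, -0.2]
opening: 0.0189
grasp_force: 21.9
the job is handed in; nothing more can be done
None
```

The job is handed in: the tray holds three upright jars with the fourth left where it stood, and the arm is holding the small brown clip fully open, its jaws measured at about 1.5 cm (within 1–2 mm) over the card's near edge, one on each side with no contact seen.

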